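# Latch both clamps of a drone-shell screw fixture open

## Robot

A 6-joint arm with a two-finger parallel gripper is mounted at the origin on the work surface. World frame = base frame: x ahead of the robot, y to its left, z up, the work surface at z = 0. Lengths are in mm, angles in rad, forces in N, time in s.
With the tool pointing down it reaches from about 300 to 775 mm from the base axis. Payload 14.6 kg.
Tool frame: the origin (TCP) lies on the centre line of the jaws, within the pads' length; the fingertips stand 19 mm ahead of it and the grasp point (between the pads) is the TCP (bot.tip_reach is the distance from the TCP to the fingertips, in mm); z points along the fingers, y is the line along which they close (so a half turn about z gives the same grasp; the last joint's range is limited). The gripper opens to 85 mm and grips with 20 to 120 N. Pads are 22 mm wide; open, the fingers measure 114 mm over their backs; the gripper's body (76 mm by 85 mm) begins 54 mm behind the grasp point. The pads swing forward as they close: fully open they stand 13 mm farther back than shut.
Start: joints at [-1.237, 0.3, 1.521, -0, 1.321, -0.067], TCP at [214.578, -506.405, 223.681] pointing down, gripper open.
Joint ranges: [-3.03, 3.03], [-0.79, 2.21], [0.23, 2.52], [-1.04, 4.18], [0, 3.07], [-2.55, 2.55]. Speed limits (rad/s): [2.22, 2.22, 2.57, 3.14, 3.14, 3.14].

## Interface

Orientations are given as a unit quaternion [w, x, y, z].
In Python, from rig import bot gives the robot as it stands. Calls block until the motion is done:
- bot.move_to(position, orientation): joint-space move of the TCP to a pose.
- bot.servo_line(position, attitude=None, speed=150, until_force=None): straight line of the TCP; attitude=None keeps the orientation; speed is the mean speed in mm/s. With until_force (N) it stops when the force on the tool has changed by that much, and returns True; else False.
- bot.move_joints(angles): joint-space move.
- bot.move_gripper(opening, grip_force=None): finger opening in mm; grip_force is the grip in N (None keeps the last); returns when the fingers have stopped.
- bot.dwell(seconds).
- bot.ik(position, orientation): joint angles nearest the present ones, or None.
- bot.read_state(): the state.
- bot.read_camera(name): name is "side" or "top" or "wrist"; returns a dict with "image" (400x640x3 uint8, blue, green, red), "depth" (400x640 float32, mm along the optical axis (not along the pixel's ray), 0 where there is no reading), "fovy" (degrees; the focal length in pixels is half the picture's height over the tangent of half this angle, whatever the lens; pixels are square), "cx", "cy" (the principal point, pixels), "eye" and "attitude" of the camera in the world; the wrist camera has in their place "mount" (4x4, takes a point from camera to tool coordinates, whose origin is the TCP and whose axes are the flange's). Camera axes: x right, y down, z forward; pixel columns grow to the right and rows downward; lengths in mm; the calibration is good to about 2 mm. The wrist camera is an equidistant fisheye: a pixel r from the principal point sees the ray r / f radians off the axis. A picture is of the moment at which its call begins: read the wrist's pose just before it.
A pose or a line that the arm cannot do raises bot.MotionError and nothing moves.
- bot.finish_job(): hands the job in; it is judged then, once.
The state is a dict: "clock": time; "joint_positions": joint angles; "qvel": joint speeds; "effort": joint torques, N m; "ee_pos": TCP position; "tool_rot": TCP orientation; "ft_force": force on the tool from outside, world axes, zero at the start; "moment": the same for the moment, N m; "grip_width": finger opening in mm; "grip_force": force on a finger pad.
Only numpy, scipy, OpenCV 4.12 (cv2) and the standard library are available. Lean on these libraries where they do the work, as an engineer would, in place of code of your own. Each camera call takes 0.05 s, during which the arm holds its last target. There are 200 camera calls.

## Task

The shell in the screw fixture is finished: open both clamps so that it can be taken out. Push each orange tab outward against its spring until its pin drops in behind the brass tooth, then let it spring back so that it stays latched half open. Push only on the inner faces of the tabs, do not grip them or touch the black pin knobs, leave the shell and the things lying around where they are, and finish clear of everything.

Things in the scene. Friction and masses are not known exactly. Their poses are not given: they have to be found in the camera images.
- fixture: fixed screw fixture: aluminium plate 170 (its x) x 330 (its y) x 15 mm, origin at the centre of its underside, on the work surface. Two clamp slides move along its y axis, the left one to +y, the right one to -y. At y = +-130 mm blue guides (60 x 30 mm, 64 mm high) straddle them. Between the tabs nothing is higher than 45 mm above the work surface
- tab_left (a point): point on the inner face (towards the nest) of the left orange push tab, pushed to fixture +y. The tab is an upright plate 100 mm wide (fixture x), 30 to 92 mm above the work surface, 10 mm thick with the dark steel backing on its outer face, which must not be touched. The point is mid-width, 70 mm above the work surface and, clamp closed, 60 mm from the fixture's centre. Moves with the clamp
- tab_right (a point): the same for the right tab, which is pushed to fixture -y
- clamp_left (a joint): left clamp slide, m: 0 closed (start), grows outward, hard stop at 0.045 (harmless). A spring pulls it back to 0: 4.4 N at 0, 9.4 N at the stop; lifting the pin takes some 3 N more, moving 25 N per m/s. Past about 0.032 the pin has dropped in; let go from there, the slide returns to 0.030 and stays latched. Let go earlier, it springs shut
- clamp_right (a joint): the same for the right clamp slide
- pin_left: vertical spring pin of the left clamp, in the blue guide, with a black knob of 18 mm diameter, knob top 82 mm above the work surface, up to 12 mm more while lifted by the tooth; origin: its lower tip. Must not be touched
- pin_right: the same for the right clamp
- shell_mid (a point): centre of the finished light grey drone shell, 104 x 82 x 24 mm with four brass-topped motor mounts at the corners, lying loose in the nest, its top 43 mm (mounts 45 mm) above the work surface. To be left alone
- tray_mid (a point): centre of a loose blue screw tray 100 x 75 x 35 mm, to be left alone
- motor_mid (a point): centre of a small loose motor, 32 mm diameter, 30 mm high, to be left alone
- tape_mid (a point): centre of a loose yellow tape roll, 84 mm diameter, 24 mm high, to be left alone

How it is judged (in metres and radians):
On the way:
1. one of the clamps has been pushed out past its pin and has come back to rest at mid position (((value of joint clamp_left between 0.027 and 0.032 m and contact force between the fingers and anything else below 0.3 N) or (value of joint clamp_right between 0.027 and 0.032 m and contact force between the fingers and anything else below 0.3 N))), for 0.2 s.
At the end, for the whole second after the job is handed in: both clamps stand still, latched on their pins at mid position (0.030 m, within 3 mm); the shell is within 6 mm and tray, motor and tape are within 15 mm of where they started (value of joint clamp_left between 0.027 and 0.033 m and value of joint clamp_right between 0.027 and 0.033 m and velocity of joint clamp_left between -0.005 and 0.005 m/s and velocity of joint clamp_right between -0.005 and 0.005 m/s and distance of shell_mid from where it was at the start of the episode below 0.006 m and distance of each of tray_mid, motor_mid, tape_mid from where it was at the start of the episode below 0.015 m); the robot touches nothing.
It fails at once if a tab gripped or its back touched (contact force between the fingers and clamp_left_c5 above 1 N or contact force between the fingers and clamp_right_c5 above 1 N).
It fails at once if a pin touched by the robot (contact force between any of the fingers, the arm and pin_left above 1 N or contact force between any of the fingers, the arm and pin_right above 1 N).
It fails at once if the shell moved or lifted by more than 10 mm (distance of shell_mid from where it was at the start of the episode above 0.01 m).
It fails at once if tray, motor or tape moved or lifted by more than 20 mm (distance of any of tray_mid, motor_mid, tape_mid from where it was at the start of the episode above 0.02 m).
It also fails if it takes over 45 s, if anything falls off the work surface, if the arm or the gripper's body presses on something with over 40 N, if the wrist force passes 120 N, or if a joint passes its speed limit or range.

## Working session

There is one attempt and no reset: what is moved stays moved. The work goes in short steps, each a Python script; the robot and the scene stay as the last script left them, time stands still between calls to the robot, and variables do not carry over. Pictures are saved under pics/ and viewed, at most 10 in all, crops included, and the job is handed in when it is done.

```bash
mkdir -p pics; ls; python3 - <<'E'
from rig import bot
import cv2,numpy as np,pickle
d={}
for n in("top","side"):
    c=bot.read_camera(n); d[n]=c; cv2.imwrite(f"pics/{n}0.png",c["image"]); print(n,c["fovy"],c["cx"],c["cy"],c["eye"],c["attitude"])
pickle.dump(d,open("c0.pkl","wb"))
E
```

```text
pics
top 49.86172586328914 313.37897494430587 200.88207541471425 [520.34118926  28.62123462 769.03455315] [ 0.05354559 -0.69871601  0.71142367 -0.05296377]
side 43.56085723555986 327.7236539796361 202.24903264682402 [185.85134397 554.94007226 720.69157206] [ 0.14853589 -0.32189873  0.8602062  -0.3665564 ]
```

View pics/top0.png

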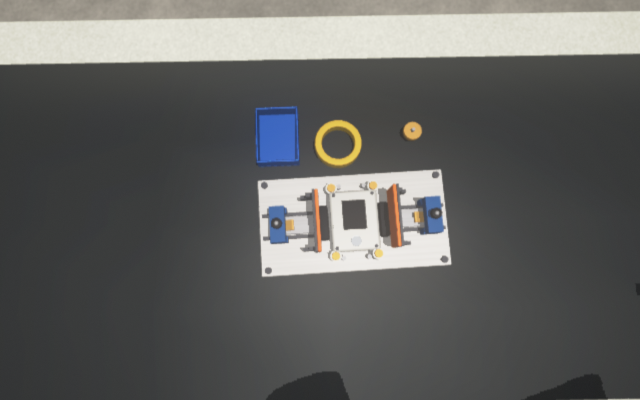

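View pics/side0.png

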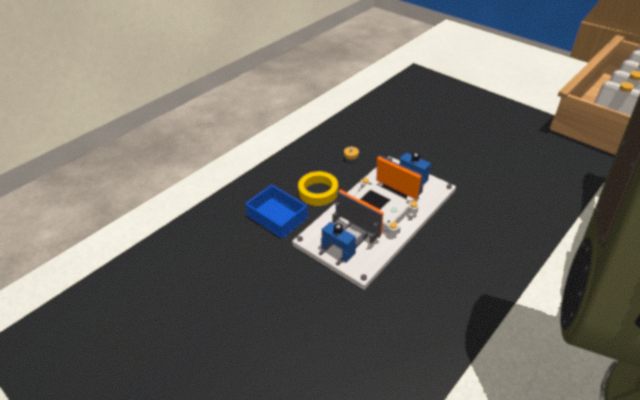

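The fixture lies almost along world y, at top-view pixel (355,223). The tabs' orange edges are at columns 317 and 396, and both tabs are closed. The tray (277,135), tape (338,143) and motor (412,130) are beyond it in +x.

```bash
cat > h.py <<'E'
import numpy as np,cv2
from scipy.spatial.transform import Rotation as R
def cast(c,px,z):
    f=200/np.tan(np.radians(c["fovy"])/2); px=np.atleast_2d(px).astype(float)
    d=np.c_[(px-[c["cx"],c["cy"]])/f,np.ones(len(px))]
    d=R.from_quat(c["attitude"],scalar_first=True).apply(d); e=np.array(c["eye"])
    return e+d*((z-e[2])/d[:,2])[:,None]
E
python3 - <<'E'
from h import *; import pickle
from rig import bot
d=pickle.load(open("c0.pkl","rb")); c=d["top"]; im=c["image"]; hsv=cv2.cvtColor(im,cv2.COLOR_BGR2HSV)
roi=np.zeros(im.shape[:2],np.uint8); roi[165:285,245:465]=255
m=cv2.inRange(hsv,(0,0,130),(180,60,255))&roi
m=cv2.morphologyEx(m,cv2.MORPH_CLOSE,np.ones((5,5)))
cn=max(cv2.findContours(m,0,2)[0],key=cv2.contourArea)
q=cv2.boxPoints(cv2.minAreaRect(cast(c,cn[:,0],15)[:,:2].astype(np.float32)))
r=cv2.minAreaRect(cast(c,cn[:,0],15)[:,:2].astype(np.float32)); print("plate",r)
o=cv2.inRange(hsv,(3,150,120),(16,255,255))&roi
for cn in cv2.findContours(o,0,2)[0]:
    if cv2.contourArea(cn)>60:
        w=cast(c,cn[:,0],92)[:,:2].astype(np.float32); print("orange",cv2.boundingRect(cn),cv2.minAreaRect(w))
# blue guides tops z=64
b=cv2.inRange(hsv,(100,120,60),(125,255,255))&roi
for cn in cv2.findContours(b,0,2)[0]:
    if cv2.contourArea(cn)>60: print("guide",cv2.minAreaRect(cast(c,cn[:,0],64)[:,:2].astype(np.float32)))
s=bot.read_state(); print(s["tool_rot"],s["ee_pos"],bot.tip_reach,s["ft_force"],s["clock"])
print(R.from_quat(s["tool_rot"],scalar_first=True).as_matrix().round(2)); print(np.round(bot.read_camera("wrist")["mount"],2))
E
```

```text
plate ((596.499755859375, -40.3792724609375), (170.8113555908203, 329.57867431640625), 2.5992257595062256)
orange (315, 190, 6, 61) ((593.0736083984375, 22.197298049926758), (95.51366424560547, 4.709636211395264), 2.6596717834472656)
orange (393, 185, 8, 61) ((598.7145385742188, -103.00601196289062), (95.9367904663086, 5.064726829528809), 2.4502358436584473)
guide ((585.4359741210938, -170.78746032714844), (22.701623916625977, 23.07855224609375), 88.96662902832031)
guide ((590.2416381835938, 89.4664535522461), (56.93581008911133, 23.438962936401367), 2.0508882999420166)
guide ((616.6554565429688, -169.0815887451172), (26.57783317565918, 23.7788028717041), 6.139065742492676)
[-5.04163449e-04  9.79986901e-01  1.99061326e-01 -8.65970264e-05] [ 214.48824052 -506.21870673  223.16910471] 19.0 [1.36017291 0.07810938 0.89370497] 0.1
[[ 0.92  0.39 -0.  ]
 [ 0.39 -0.92  0.  ]
 [ 0.   -0.   -1.  ]]
[[  -0.     -0.96   -0.28   68.15]
 [   1.      0.     -0.      0.39]
 [   0.     -0.28    0.96 -150.98]
 [   0.      0.      0.      1.  ]]
```

Plate size (170.8 x 329.6 mm), tab line and guides all agree: centre (596.5, -40.4), yaw 2.6°. Next I go in with closed fingers and push with their flat sides.

```bash
cat >> h.py <<'E'
a=np.radians(2.58); C=np.array([596.3,-40.4,0]); FX=np.array([np.cos(a),np.sin(a),0]); FY=np.array([-np.sin(a),np.cos(a),0])
P=lambda x,y,z:C+x*FX+y*FY+[0,0,z]
def ori(s): return R.from_matrix(np.c_[s*FY,s*FX,[0,0,-1]]).as_quat(scalar_first=True)
E
python3 - <<'E'
from h import *
from rig import bot
for s in (1,-1): print(s,bot.ik(P(0,0,200),ori(s)))
s=1 if bot.ik(P(0,0,200),ori(1)) is not None else -1
if bot.ik(P(0,0,200),ori(-1)) is not None and abs(bot.ik(P(0,0,200),ori(-1))[5])<abs(bot.ik(P(0,0,200),ori(s))[5]): s=-1
bot.move_gripper(0); bot.move_to(P(0,0,200),ori(s)); bot.servo_line(P(0,0,82))
q=bot.read_state(); print(s,q["ee_pos"],q["ft_force"],q["grip_width"],q["clock"])
c=bot.read_camera("side"); cv2.imwrite("pics/s1.png",cv2.resize(c["image"][120:300,230:470],None,fx=3,fy=3))
E
```

```text
1 [-1.28924206e-01  4.24886172e-01  1.40760199e+00 -4.44089210e-16
  1.30910449e+00 -1.73953700e-01]
-1 None
1 [596.80124333 -40.5216613   83.00784431] [ 0.96473732 -0.87257904  0.88522252] -0.04116453428522094 4.0083
```

View pics/s1.png

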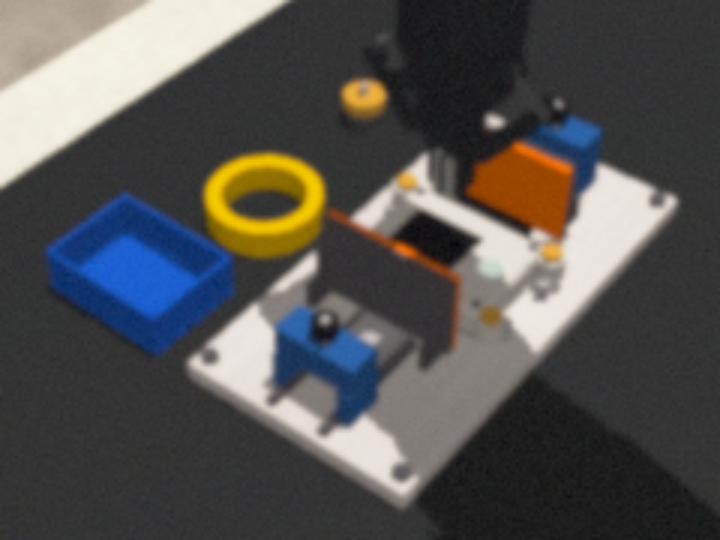

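The closed fingers hang between the tabs at crop pixel (445,180), clear above the shell. Next I push left: detect contact, then go 39 mm further.

```bash
cat >> h.py <<'E'
def push(bot,s,z=82):
    fy=lambda q:float((np.array(q["ee_pos"])-C)@FY); ff=lambda q:float(np.array(q["ft_force"])@FY)
    bot.servo_line(P(0,s*36,z),speed=80)
    hit=bot.servo_line(P(0,s*62,z),speed=25,until_force=3)
    q=bot.read_state(); y0=fy(q); print("contact",hit,y0,ff(q))
    if not hit or not 42<abs(y0)<56: return
    for e in (20,30,35,39.5):
        bot.servo_line(P(0,y0+s*e,z),speed=40); q=bot.read_state(); print(e,fy(q)-y0,ff(q),q["clock"])
    bot.dwell(.2)
    for e in (36,32,28,24,15):
        bot.servo_line(P(0,y0+s*e,z),speed=40); q=bot.read_state(); print(e,fy(q)-y0,ff(q))
    bot.servo_line(P(0,0,z),speed=100); bot.dwell(.4); q=bot.read_state(); print(ff(q),q["clock"])
E
python3 - <<'E'
from h import *
from rig import bot
push(bot,1)
c=bot.read_camera("side"); cv2.imwrite("pics/s2.png",cv2.resize(c["image"][120:300,230:470],None,fx=3,fy=3))
E
```

```text
contact True 50.074350018290275 -2.981933411525825
20 19.04493838547225 -7.652495394142335 5.9583
30 29.28244678356735 -6.64142947906698 6.3583
35 34.20319944871116 -8.282209580810836 6.6333
39.5 38.61301231328268 -7.83911268138933 6.8917
36 34.81419507833087 -9.758098768219403
32 30.848837847017265 -7.860732579879871
28 28.043558729308813 -0.10397968758536973
24 23.96959690671379 0.029804221442996385
15 14.69504489967511 0.29143145788219654
0.26833291603896814 9.6667
```

View pics/s2.png

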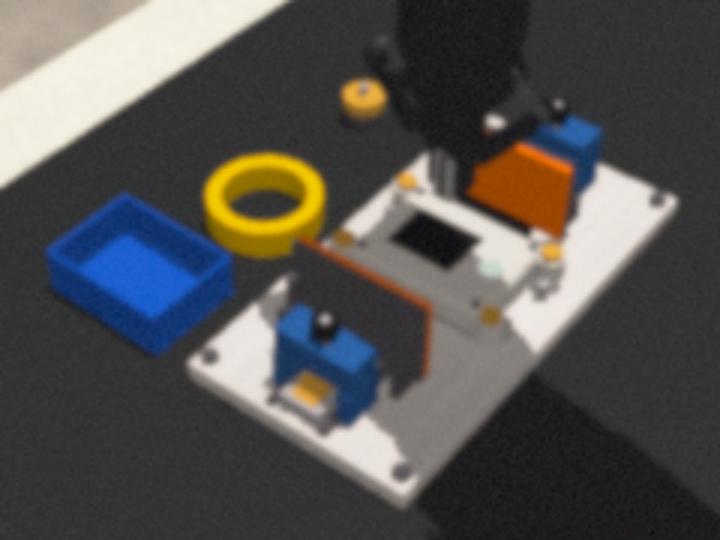

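The left tab has moved out (top edge from about (395,245) to (365,275)) and stayed there. Force dropped to zero at about 30 mm, so it is latched. The shell has not moved. Now the right clamp.

```bash
python3 - <<'E'
from h import *
from rig import bot
push(bot,-1)
bot.servo_line(P(0,0,230),speed=150); bot.move_joints([-1.237,0.3,1.521,0,1.321,-0.067])
c=bot.read_camera("top"); cv2.imwrite("pics/t3.png",c["image"])
im=c["image"]; hsv=cv2.cvtColor(im,cv2.COLOR_BGR2HSV); o=cv2.inRange(hsv,(3,150,120),(16,255,255)); o[:165]=0;o[285:]=0;o[:,:245]=0;o[:,465:]=0
for cn in cv2.findContours(o,0,2)[0]:
    if cv2.contourArea(cn)>60:
        r=cv2.minAreaRect(cast(c,cn[:,0],92)[:,:2].astype(np.float32)); print(r,(np.r_[r[0],0]-C)@FY)
E
```

```text
contact True -51.29203682828744 3.440497977613479
20 -18.891705624426613 8.274605183294042 11.6417
30 -29.290688876861303 6.300366270908065 12.0417
35 -34.118292405644446 8.708837896004082 12.3167
39.5 -38.53696245679637 8.36515625585332 12.5833
36 -34.72585960537875 10.020331937257712
32 -30.76126689130576 7.895002550964869
28 -28.01685381471166 -0.0030998300259860723
24 -23.950200715687295 -0.444099898192691
15 -14.720257010991922 0.18911617872775469
0.49596527345473607 15.375
((591.9107666015625, 51.518829345703125), (95.59419250488281, 4.934980392456055), 2.645946741104126) 92.02323341220871
((600.5621337890625, -132.48951721191406), (94.50707244873047, 5.100945472717285), 2.5924506187438965) -92.18802696231204
```

View pics/t3.png

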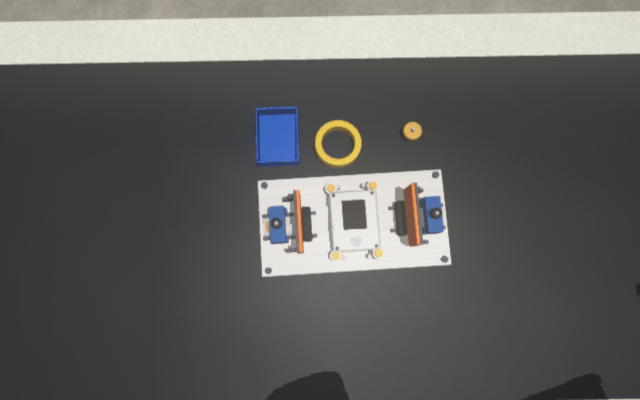

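Both tabs now stand about 29.5 mm further out (columns 298 and 413). The shell, tray, tape and motor are unmoved, and the arm is clear.

```bash
python3 -c "
from rig import bot
print(bot.finish_job())"
```

```text
the job is handed in; nothing more can be done
None
```

Both clamps are latched half open, about 29.5 mm out in the last top view; the shell, tray, motor and tape look unmoved, the arm is clear, and the job is handed in (no verdict was returned).

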